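# Brush off the sandwich toaster and hold its lid open

## Task

Dry bread ends are lying on the shut lid of the sandwich toaster: with the bench brush, not with your fingers, sweep them all off the lid into the baking tray that stands against the toaster's side, then set the brush down on the bare counter and let go of it. Then take the toaster's lid by its handle, lift it open to 60 degrees and keep holding it still there by the handle so that the cook can fill the toaster: it falls shut when let go, so finish while you are holding it. Leave the other things on the counter alone.

Things in the scene. Friction and masses are not known exactly. Their poses are not given: they have to be found in the camera images.
- toaster: Sandwich toaster, fixed on the counter: black plastic base 219 (x) x 216 (y) x 46 mm high with its two hinge posts at the back (up to 66 mm high). The origin is on the counter under the centre; its x axis points from the handle side (front) to the hinge side (back), y to its left, z up. The lid lies on top.
- lid_top (a point): Point at the centre of the flat steel top of the shut lid, 88 mm above the counter; same axes as the toaster; fixed (does not turn with the lid). The lid is 225 mm (x) x 240 mm (y), so it overhangs the base by 12 mm at each side. The bread lies within 50 mm (x) and 60 mm (y) of this point, by its centres.
- lid_hinge (a point): Centre of the hinge axis at the toaster's back, 52 mm above the counter, 117 mm behind lid_top; the axis lies along the toaster's y. Fixed point.
- lid_grip (a point): Grip point on the lid's handle, turning with the lid: a black plastic bar at the middle of the lid's front edge, 32 mm wide (y), 20 mm thick (z), reaching 82 mm out. The point is mid-bar, 52 mm out from the lid's edge; when shut 281.5 mm in front of the hinge axis and 12 mm above it (64 mm above the counter). A fixed stub under it: 22 mm wide, 41 mm out, top 38 mm above the counter.
- lid (a joint): Opening angle of the lid in rad: 0 shut, 1.047 = 60 degrees, stop at 1.48. Lid with handle about 0.7 kg, gravity only: it falls shut from any angle when let go; lifting at the handle takes about 3 N.
- tray: Low aluminium baking tray 270 (x) x 190 (y) x 28 mm high, 3 mm wall and floor, fixed. It stands alongside the toaster, either at its left or at its right, with its long rim tucked 3 to 8 mm under the overhanging edge of the lid. Origin on the counter under its centre; x along its long side, parallel to the toaster's x.
- brush_grip (a point): Grip point of the bench brush, standing on its bristles beside the toaster, opposite the tray. Wooden head 160 (x) x 30 (y) x 26 mm over stiff tan bristles 40 mm long (156 x 26 mm); a 22 mm wide handle goes on 109 mm from the head to -x. 150 g. The point is mid-height in the head's wood, 53 mm above the bristle ends, 20 mm from the head's middle towards the handle; z up.
- bread1_mid (a point): Centre of dry bread end no. 1: a chunk about 34-38 x 28-30 x 24-26 mm, 12 g, brown crust with one pale cut face, lying on the lid at the start.
- bread2_mid (a point): Centre of dry bread end no. 2: a chunk about 34-38 x 28-30 x 24-26 mm, 12 g, brown crust with one pale cut face, lying on the lid at the start.
- bread3_mid (a point): Centre of dry bread end no. 3: a chunk about 34-38 x 28-30 x 24-26 mm, 12 g, brown crust with one pale cut face, lying on the lid at the start.
- bread4_mid (a point): Centre of dry bread end no. 4: a chunk about 34-38 x 28-30 x 24-26 mm, 12 g, brown crust with one pale cut face, lying on the lid at the start.
- mixer_mid (a point): Centre of the steel hand mixer standing on its heel (92 x 82 x 185 mm; beaters reach 190 mm out to its +x at 150 mm height, black grip at its -x side). Leave alone.
- jug_mid (a point): Centre of the glass measuring jug, 110 mm wide, 126 mm high, handle to its -x. Leave alone.
- spatula_mid (a point): Green silicone spatula with a wooden handle lying across in front of the toaster, 285 mm long, 17 mm high. Leave alone.
- bowl_mid (a point): Centre of the wooden bowl, 180 mm wide, 65 mm high. Leave alone.
- jar_mid (a point): Centre of the clear plastic jar with a white screw lid, 80 mm wide, 125 mm high. Leave alone.

How it is judged:
By the outcome, as a careful person would: the job done as asked, in the order asked, and still so for the second after the job is handed in, while the arm keeps its last pose, push and grip.
It also fails if it takes over 58 s, if anything falls off the work surface, if the arm or the gripper's body presses on something with over 40 N, if the wrist force passes 120 N, or if a joint passes its speed limit or range.

## Robot

A 7-joint arm with a two-finger parallel gripper is mounted at the origin on the work surface. World frame = base frame: x ahead of the robot, y to its left, z up, the work surface at z = 0. Lengths are in m, angles in rad, forces in N, time in s.
With the tool pointing down it reaches from about 0.4 to 0.875 m from the base axis. Payload 19.3 kg.
Tool frame: the origin (TCP) lies at the very end of the fingers, on their centre line; the grasp point (between the pads) lies 19 mm behind it; z points along the fingers, x is the direction in which the jaws open and shut, and the axes are right-handed (so a half turn about z gives the same grasp; the last joint's range is limited). The gripper opens to 85 mm and grips with 20 to 120 N. Pads are 22 mm wide; open, the fingers measure 114 mm over their backs; the gripper's body (76 mm by 85 mm) begins 54 mm behind the grasp point. The pads swing forward as they close: fully open they stand 13 mm farther back than shut.
Start: joints at [-1.251, 0.521, -0.036, 1.599, 0.021, 1.021, -0.113], TCP at [0.238, 0.578, 0.231] pointing down, gripper open.
Joint ranges: [-2.91, 2.91], [-0.3, 2.13], [-1.5, 1.42], [0.17, 2.43], [-1.26, 4.41], [0.16, 1.93], [-2.52, 2.52]. Speed limits (rad/s): [1.89, 1.89, 2.39, 2.39, 3.01, 3.01, 3.01].

## Interface

Orientations are given as [roll, pitch, yaw] about the fixed x, y, z axes, in that order (R = Rz(yaw) Ry(pitch) Rx(roll)).
In Python, from workcell import bot gives the robot as it stands.
- The arm moves only by the tool jog_arm, never from a script. Its argument "increments" is a list of rows, each an object of numbers: "wx", "wy", "wz": the turn, a rotation vector about the tool's x, y, z in degrees; "x", "y", "z": the shift along the tool's x, y, z in cm; "claw": the opening in per cent of the stroke, from 0 (shut) to 100 (fully open). A call has 1 to 10 rows; each row is the pose to reach, as a shift and turn from the pose measured when the call began, along the tool's axes at that moment; what a row does not reach only later rows make up. A row lasts 1/8 s, in which the tool goes at most 62.5 mm and 10.7 degrees, less where a joint would pass 70% of its speed; a pose out of reach is approached as far as the arm can. A call with a gripper value outside its range is refused whole. The fingers move at their own pace and stop on an object; "squeeze" is the grip in N (left out, the last holds). Time passes only in rows, so rows that repeat a pose let the fingers close. It gives the time, the measured TCP pose, the force and the opening at its end, in the units of the state.
- bot.observe(): the state, without advancing time (a new reading comes with each control period).
- bot.grab_frame(name): name is "scene" or "side" or "wrist"; returns a dict with "pixels" (400x640x3 uint8, red, green, blue), "fov_y" (degrees; the focal length in pixels is half the picture's height over the tangent of half this angle, whatever the lens; pixels are square), "cx", "cy" (the principal point, pixels), "origin" and "orientation" of the camera in the world. Camera axes: x right, y down, z forward; pixel columns grow to the right and rows downward; lengths in m; the calibration is good to about 2 mm. A picture is of the moment at which its call begins. There is no depth.
- bot.job_done(): hands the job in, once; it reports no verdict.
The state is a dict: "clock": time; "qpos": joint angles; "qd": joint speeds; "joint_efforts": joint torques, N m; "position": TCP position; "tool_rot": TCP orientation; "force": force on the tool from outside, world axes, zero at the start; "moment": the same for the moment, N m; "grip_width": finger opening in m.
Only numpy, scipy, OpenCV 4.12 (cv2) and the standard library are available. Lean on these libraries where they do the work, as an engineer would, in place of code of your own. Each camera call takes 0.05 s, during which the arm holds its last target.

## Working session

There is one attempt and no reset: what is moved stays moved. The work goes in short steps, Python scripts to look and compute and a tool call to move; the robot and the scene stay as the last step left them, time stands still between calls to the robot, and variables do not carry over. Pictures are saved under pics/ and viewed, and the job is handed in when it is done.

Besides the shell and the picture viewer there is one more tool, called after "Request:" as name(argument=value, ...), one argument or row to a line, values as JSON. jog_arm: Moves the arm, as the interface text tells. Its arguments: {"type":"object","properties":{"increments":{"type":"array","items":{"type":"object","properties":{"wx":{"type":"number"},"wy":{"type":"number"},"wz":{"type":"number"},"x":{"type":"number"},"y":{"type":"number"},"z":{"type":"number"},"claw":{"type":"number"}}}},"squeeze":{"type":"number"}},"required":["increments"]}

```bash
ls; mkdir -p pics; python3 - <<'E'
from workcell import bot
import cv2,json
print(bot.observe())
for n in ["scene","side","wrist"]:
    f=bot.grab_frame(n); cv2.imwrite(f"pics/{n}0.png",f["pixels"][:,:,::-1])
    print(n,f["fov_y"],f["cx"],f["cy"],f["origin"],f["orientation"])
E
```

```text
pics
{'clock': 0.0, 'qpos': array([-1.25122509,  0.5220262 , -0.03635695,  1.5999908 ,  0.02119751,
        1.02111652, -0.11277401]), 'qd': array([-0.00059702, -0.00178385,  0.00044226, -0.00031662,  0.00172169,
       -0.00197415,  0.00054185]), 'joint_efforts': array([ 1.04663919e-03, -9.27122211e+01,  1.98080577e+00, -3.69934165e+01,
        1.79979176e-02,  8.37958069e-03, -3.90386458e-05]), 'position': array([0.23737466, 0.57780202, 0.23072398]), 'tool_rot': array([3.14152651e+00, 1.15414936e-03, 1.18106507e+00]), 'force': array([-0.32002422,  0.36646673, -0.04651959]), 'moment': array([ 0.02668922, -0.07829324,  0.03005439]), 'grip_width': 0.08510152069797162}
scene 42.55406534586178 324.05802927824436 200.0019920194946 [ 1.80128037 -0.18652822  1.26396568] [-2.30331205  0.01024982  1.41265902]
side 48.851808627637354 326.17953773946516 197.23842654373044 [0.47078397 1.10723816 1.24019646] [-2.36544236  0.00697992 -3.11414562]
wrist 59.25826805163497 324.2738068903213 200.2962910795566 [0.16348351 0.60840534 0.37453417] [2.82723833e+00 1.26358656e-03 1.17999769e+00]
```

View pics/scene0.png

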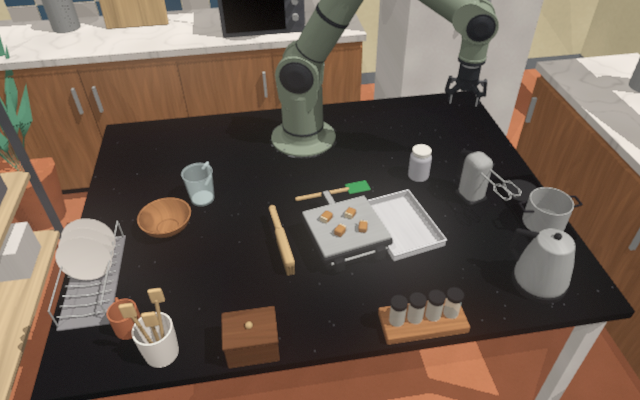

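View pics/side0.png

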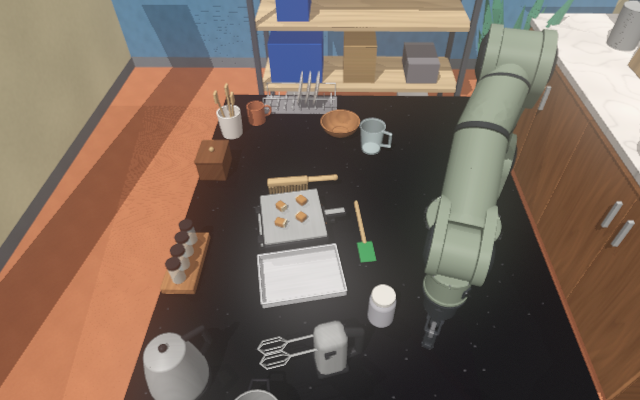

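View pics/wrist0.png

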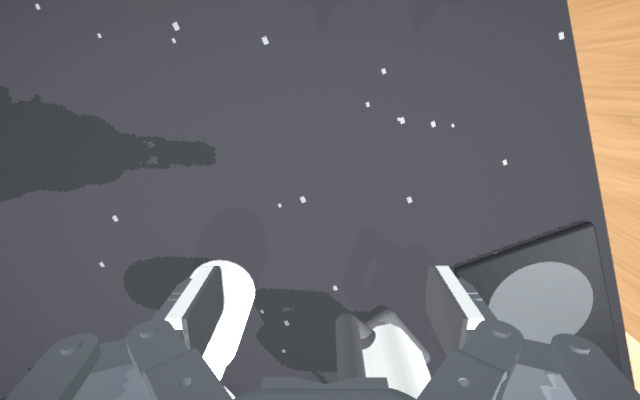

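The tray is at +y (scene ~(405,223), side ~(300,275)) and the brush at -y (scene ~(284,240), side ~(300,183)). Four bread pieces lie on the lid. I'll zoom in next.

```bash
python3 - <<'E'
import cv2
a=cv2.imread('pics/scene0.png')[170:280,250:460]; cv2.imwrite('pics/sc_z.png',cv2.resize(a,None,fx=3.8,fy=3.8,interpolation=cv2.INTER_CUBIC))
a=cv2.imread('pics/side0.png')[165:315,240:390]; cv2.imwrite('pics/sd_z.png',cv2.resize(a,None,fx=4,fy=4,interpolation=cv2.INTER_CUBIC))
E
```

```text
(no output)
```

View pics/sc_z.png

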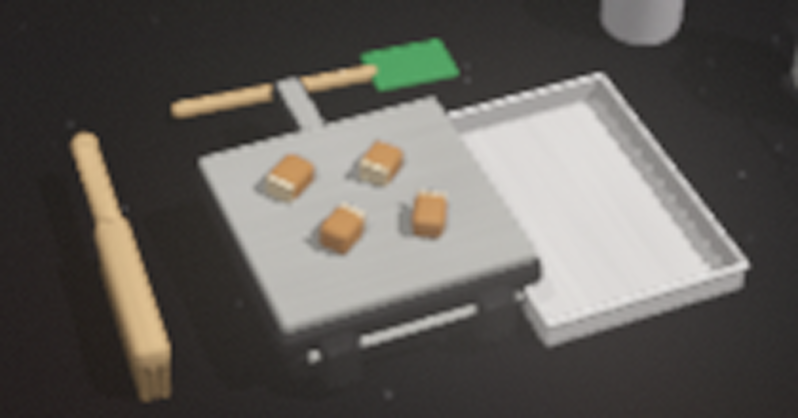

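View pics/sd_z.png

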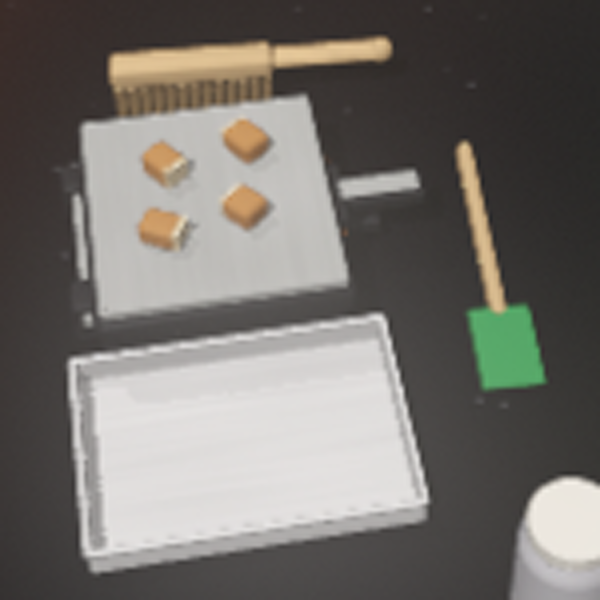

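```bash
cat > h.py <<'E'
import numpy as np
from scipy.spatial.transform import Rotation as R
CAM={'scene':(42.55406534586178,324.058,200.002,[1.80128037,-0.18652822,1.26396568],[-2.30331205,0.01024982,1.41265902]),
'side':(48.851808627637354,326.1795,197.238,[0.47078397,1.10723816,1.24019646],[-2.36544236,0.00697992,-3.11414562])}
def ray(c,u,v):
    f,cx,cy,o,r=CAM[c]; F=200/np.tan(np.radians(f)/2)
    d=R.from_euler('xyz',r).as_matrix()@np.array([(u-cx)/F,(v-cy)/F,1]); return np.array(o),d
def plane(c,u,v,z):
    o,d=ray(c,u,v); return o+d*(z-o[2])/d[2]
def proj(c,p):
    f,cx,cy,o,r=CAM[c]; F=200/np.tan(np.radians(f)/2)
    q=R.from_euler('xyz',r).as_matrix().T@(np.array(p)-o); return cx+F*q[0]/q[2],cy+F*q[1]/q[2]
def tri(a,b):
    o1,d1=ray('scene',*a); o2,d2=ray('side',*b)
    A=np.stack([d1,-d2],1); t=np.linalg.lstsq(A,o2-o1,rcond=None)[0]
    p,q=o1+t[0]*d1,o2+t[1]*d2; return (p+q)/2, np.linalg.norm(p-q)
E
python3 - <<'E'
from h import *
np.set_printoptions(precision=4,suppress=True)
S=lambda x,y:(250+(x+.5)/3.8-.5,170+(y+.5)/3.8-.5)
D=lambda x,y:(240+(x+.5)/4-.5,165+(y+.5)/4-.5)
sc=[plane('scene',*S(*p),.088) for p in [(202,158),(435,100),(540,262),(285,330)]]
sd=[plane('side',*D(*p),.088) for p in [(83,123),(305,97),(348,285),(100,317)]]
print('lid scene',*sc,np.mean(sc,0)); print('lid side',*sd,np.mean(sd,0))
def yaw(a,b): return np.degrees(np.arctan2(b[1]-a[1],b[0]-a[0]))
print('scene: front-right->back-right', yaw(sc[0],sc[3]),yaw(sc[1],sc[2]), yaw(sc[0],sc[1])-90,yaw(sc[3],sc[2])-90)
print('side', yaw(sd[1],sd[0]),yaw(sd[2],sd[3]),yaw(sd[1],sd[2])-90,yaw(sd[0],sd[3])-90)
print('brush side top edge far', [plane('side',*D(*p),.066) for p in [(112,58),(270,43)]],[plane('side',*D(*p),.053) for p in [(390,49)]])
print('brush side bot edge', [plane('side',*D(*p),.066) for p in [(112,82),(270,68)]],)
print('brush scene top', [plane('scene',*S(*p),.066) for p in [(140,358),(168,347),(97,226),(123,218)]],[plane('scene',*S(*p),.053) for p in [(84,138)]])
print('tray side rim',[plane('side',*D(*p),.028) for p in [(70,362),(385,317),(427,505),(90,553)]])
print('tray scene rim',[plane('scene',*S(*p),.028) for p in [(602,75),(746,267),(548,330)]])
print('handle',[plane('side',*D(*p),.074) for p in [(340,180),(340,197),(418,171),(420,188)]],[plane('scene',*S(*p),.074) for p in [(278,82),(298,79),(305,128),(325,124)]])
for a,b in [((292,172),(245,205)),]: pass
print('bread sc',[plane('scene',*S(*p),.1) for p in [(290,177),(382,162),(342,229),(430,214)]])
print('bread sd',[plane('side',*D(*p),.1) for p in [(247,140),(247,207),(166,163),(164,229)]])
print('spatula',[plane('side',*D(*p),.012) for p in [(463,146),(500,310),(468,310),(545,383)]])
E
```

```text
lid scene [ 0.5516 -0.0715  0.088 ] [0.5109 0.147  0.088 ] [0.7239 0.1893 0.088 ] [ 0.7629 -0.0314  0.088 ] [0.6373 0.0583 0.088 ]
lid side [ 0.7527 -0.0278  0.088 ] [ 0.5496 -0.0662  0.088 ] [0.5033 0.1594 0.088 ] [0.7086 0.1982 0.088 ] [0.6285 0.0659 0.088 ]
scene: front-right->back-right 10.745859587260053 11.226111897039667 10.554056473261113 10.027759886083487
side 10.692762212049104 10.702494657976324 11.576315513716978 11.054165166114274
brush side top edge far [array([ 0.7416, -0.139 ,  0.066 ]), array([ 0.5888, -0.1636,  0.066 ])] [array([ 0.4709, -0.1713,  0.053 ])]
brush side bot edge [array([ 0.7375, -0.1054,  0.066 ]), array([ 0.5867, -0.128 ,  0.066 ])]
brush scene top [array([ 0.7538, -0.1487,  0.066 ]), array([ 0.7459, -0.125 ,  0.066 ]), array([ 0.5981, -0.1698,  0.066 ]), array([ 0.5921, -0.1467,  0.066 ])] [array([ 0.4696, -0.1715,  0.053 ])]
tray side rim [array([0.7405, 0.2002, 0.028 ]), array([0.4718, 0.1454, 0.028 ]), array([0.436, 0.335, 0.028]), array([0.6994, 0.3846, 0.028 ])]
tray scene rim [array([0.4366, 0.3308, 0.028 ]), array([0.7046, 0.3831, 0.028 ]), array([0.7469, 0.195 , 0.028 ])]
handle [array([0.5142, 0.0258, 0.074 ]), array([0.5136, 0.0466, 0.074 ]), array([0.4438, 0.0132, 0.074 ]), array([0.4421, 0.0341, 0.074 ])] [array([0.4462, 0.0127, 0.074 ]), array([0.4451, 0.0317, 0.074 ]), array([0.513 , 0.0269, 0.074 ]), array([0.5108, 0.0457, 0.074 ])]
bread sc [array([ 0.6008, -0.0009,  0.1   ]), array([0.5957, 0.0808, 0.1   ]), array([0.6702, 0.0319, 0.1   ]), array([0.6652, 0.1083, 0.1   ])]
bread sd [array([0.5987, 0.0025, 0.1   ]), array([0.5932, 0.0837, 0.1   ]), array([0.669 , 0.0325, 0.1   ]), array([0.663 , 0.1106, 0.1   ])]
spatula [array([ 0.3988, -0.079 ,  0.012 ]), array([0.3699, 0.1226, 0.012 ]), array([0.3982, 0.1232, 0.012 ]), array([0.3341, 0.2014, 0.012 ])]
```

```bash
cat >> h.py <<'E'
from workcell import bot
np.set_printoptions(precision=4,suppress=True)
def state():
    s=bot.observe(); print('t',round(s['clock'],3),'p',s['position'],'rpy deg',np.degrees(s['tool_rot']),'F',s['force'],'w',round(s['grip_width'],4),'q',s['qpos']); return s
def inc(pos,rpy_deg,s=None):
    s=s or bot.observe(); R0=R.from_euler('xyz',s['tool_rot']); R1=R.from_euler('xyz',rpy_deg,degrees=True)
    d=R0.inv().apply(np.array(pos)-s['position'])*100; w=(R0.inv()*R1).as_rotvec(degrees=True)
    print('shift cm',d,'rot deg',w); return d,w
E
python3 - <<'E'
from h import *
s=state(); inc([.646,-.145,.20],[180,0,-81.7],s)
E
```

```text
t 0.15 p [0.2374 0.5779 0.2309] rpy deg [179.9978   0.0476  67.665 ] F [ 0.0844 -0.8787  0.2414] w 0.0854 q [-1.2512  0.5219 -0.0363  1.5999  0.0212  1.0211 -0.1128]
shift cm [-51.3362  65.2625   3.1311] rot deg [  0.0628   0.0141 149.365 ]
```

Request:
jog_arm(
  increments=[
    {"x":-3.5,"y":4.4,"z":0,"wz":10},
    {"x":-7,"y":8.8,"z":0,"wz":20},
    {"x":-10.5,"y":13.2,"z":0,"wz":30},
    {"x":-14,"y":17.6,"z":0,"wz":40},
    {"x":-17.5,"y":22,"z":0,"wz":50},
    {"x":-21,"y":26.5,"z":0.5,"wz":60},
    {"x":-24.5,"y":31,"z":1,"wz":70},
    {"x":-28,"y":35.5,"z":1.5,"wz":80},
    {"x":-31.5,"y":40,"z":2,"wz":90},
    {"x":-35,"y":44.5,"z":2.2,"wz":100},
  ],
)

```text
schema error: expected keys wx, wy, wz, x, y, z, claw
```

```bash
python3 - <<'E'
from h import *
s=state(); inc([.646,-.145,.20],[180,0,-81.7],s)
E
```

```text
t 0.15 p [0.2374 0.5779 0.2309] rpy deg [179.9978   0.0476  67.665 ] F [ 0.0844 -0.8787  0.2414] w 0.0854 q [-1.2512  0.5219 -0.0363  1.5999  0.0212  1.0211 -0.1128]
shift cm [-51.3362  65.2625   3.1311] rot deg [  0.0628   0.0141 149.365 ]
```

All keys are required.

Request:
jog_arm(
  increments=[
    {"x":-3.5,"y":4.4,"z":0,"wx":0,"wy":0,"wz":10,"claw":100},
    {"x":-7,"y":8.8,"z":0,"wx":0,"wy":0,"wz":20,"claw":100},
    {"x":-10.5,"y":13.2,"z":0,"wx":0,"wy":0,"wz":30,"claw":100},
    {"x":-14,"y":17.6,"z":0,"wx":0,"wy":0,"wz":40,"claw":100},
    {"x":-17.5,"y":22,"z":0,"wx":0,"wy":0,"wz":50,"claw":100},
    {"x":-21,"y":26.5,"z":0.5,"wx":0,"wy":0,"wz":60,"claw":100},
    {"x":-24.5,"y":31,"z":1,"wx":0,"wy":0,"wz":70,"claw":100},
    {"x":-28,"y":35.5,"z":1.5,"wx":0,"wy":0,"wz":80,"claw":100},
    {"x":-31.5,"y":40,"z":2,"wx":0,"wy":0,"wz":90,"claw":100},
    {"x":-35,"y":44.5,"z":2.2,"wx":0,"wy":0,"wz":100,"claw":100},
  ],
)

```text
clock: 1.4
position: [0.5166, 0.0834, 0.209]
tool_rot: [3.141, -0.0, -0.57]
force: [1.3, 0.6, -0.0]
grip_width: 0.0853
```

```bash
python3 - <<'E'
from h import *
s=state(); inc([.646,-.145,.20],[180,0,-81.7],s)
E
```

```text
t 1.4 p [0.5166 0.0834 0.209 ] rpy deg [179.9541  -0.0048 -32.6439] F [ 1.2639  0.5538 -0.0246] w 0.0853 q [-0.6379  0.4283  0.4872  1.9088 -0.2571  0.8664 -0.5898]
shift cm [23.2155 12.2543  0.9152] rot deg [ 0.041  -0.0242 49.0561]
```

Request:
jog_arm(
  increments=[
    {"x":4.6,"y":2.4,"z":0.2,"wx":0,"wy":0,"wz":10,"claw":100},
    {"x":9.2,"y":4.9,"z":0.4,"wx":0,"wy":0,"wz":20,"claw":100},
    {"x":14,"y":7.3,"z":0.6,"wx":0,"wy":0,"wz":30,"claw":100},
    {"x":18.6,"y":9.8,"z":0.8,"wx":0,"wy":0,"wz":40,"claw":100},
    {"x":23.2,"y":12.25,"z":0.9,"wx":0,"wy":0,"wz":49,"claw":100},
    {"x":23.2,"y":12.25,"z":0.9,"wx":0,"wy":0,"wz":49,"claw":100},
  ],
)

```text
clock: 2.15
position: [0.646, -0.1489, 0.1994]
tool_rot: [3.14, -0.003, -1.431]
force: [0.1, 0.5, 0.0]
grip_width: 0.0858
```

```bash
python3 - <<'E'
from h import *
import cv2
s=state(); inc([.646,-.145,.20],[180,0,-81.7],s)
f=bot.grab_frame('wrist'); cv2.imwrite('pics/w1.png',f['pixels'][:,:,::-1]); print({k:v for k,v in f.items() if k!='pixels'})
E
```

```text
t 2.15 p [ 0.646  -0.1489  0.1994] rpy deg [179.9039  -0.1678 -82.0061] F [0.1084 0.4591 0.0138] w 0.0858 q [-0.2686  0.717   0.6767  1.5466 -0.4892  1.0537 -0.898 ]
shift cm [-0.3895 -0.0501 -0.0659] rot deg [ 0.0966 -0.1675 -0.3063]
{'fov_y': 59.25826805163497, 'cx': 324.2738068903213, 'cy': 200.2962910795566, 'origin': array([ 0.7237, -0.1371,  0.343 ]), 'orientation': array([ 2.827 , -0.0036, -1.4323])}
```

View pics/w1.png

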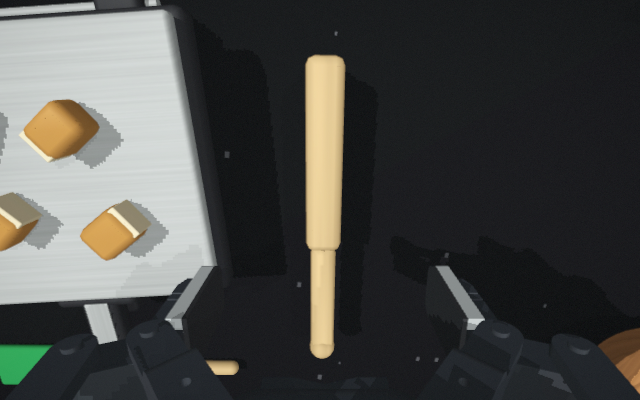

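```bash
cat >> h.py <<'E'
def wcam(f): CAM['wrist']=(f['fov_y'],f['cx'],f['cy'],list(f['origin']),list(f['orientation']))
E
python3 - <<'E'
from h import *
CAM['wrist']=(59.258,324.2738,200.2963,[.7237,-.1371,.3430],[2.827,-.0036,-1.4323])
for p in [(306,60),(345,60),(325,54),(306,245),(340,245),(323,249)]: print(p,plane('wrist',*p,.066 if p[1]!=60 else .066))
print('hend',plane('wrist',321,357,.053),plane('wrist',321,345,.06))
print('lid corner',plane('wrist',167,10,.088),plane('wrist',211,265,.088), 'handle',[plane('wrist',*p,.074) for p in [(85,307),(107,305),(99,343),(117,340)]])
E
```

```text
(306, 60) [ 0.7398 -0.1223  0.066 ]
(345, 60) [ 0.7438 -0.1507  0.066 ]
(325, 54) [ 0.7458 -0.1356  0.066 ]
(306, 245) [ 0.5922 -0.1405  0.066 ]
(340, 245) [ 0.5962 -0.1696  0.066 ]
(323, 249) [ 0.5904 -0.1556  0.066 ]
hend [ 0.4644 -0.1709  0.053 ] [ 0.4849 -0.1682  0.06  ]
lid corner [ 0.756  -0.0307  0.088 ] [ 0.5745 -0.0662  0.088 ] handle [array([0.5091, 0.047 , 0.074 ]), array([0.5138, 0.0276, 0.074 ]), array([0.4713, 0.037 , 0.074 ]), array([0.4769, 0.0204, 0.074 ])]
```

```bash
python3 - <<'E'
from h import *
s=state(); inc([.648,-.148,.036],[180,0,-82.6],s)
E
```

```text
t 2.2 p [ 0.6456 -0.1466  0.1993] rpy deg [179.894   -0.0789 -81.7728] F [ 0.2119  0.6562 -0.0675] w 0.0852 q [-0.2709  0.7154  0.675   1.5486 -0.4888  1.0534 -0.8969]
shift cm [ 0.1499 -0.2434 16.3336] rot deg [ 0.1055 -0.0797  0.8271]
```

Request:
jog_arm(
  increments=[
    {"x":0.1,"y":-0.2,"z":5,"wx":0,"wy":0,"wz":0.8,"claw":100},
    {"x":0.15,"y":-0.25,"z":10,"wx":0.1,"wy":0,"wz":0.8,"claw":100},
    {"x":0.15,"y":-0.25,"z":14,"wx":0.1,"wy":0,"wz":0.8,"claw":100},
    {"x":0.15,"y":-0.25,"z":16.3,"wx":0.1,"wy":0,"wz":0.8,"claw":100},
    {"x":0.15,"y":-0.25,"z":16.3,"wx":0.1,"wy":0,"wz":0.8,"claw":30},
    {"x":0.15,"y":-0.25,"z":16.3,"wx":0.1,"wy":0,"wz":0.8,"claw":10},
    {"x":0.15,"y":-0.25,"z":16.3,"wx":0.1,"wy":0,"wz":0.8,"claw":10},
    {"x":0.15,"y":-0.25,"z":16.3,"wx":0.1,"wy":0,"wz":0.8,"claw":10},
    {"x":0.15,"y":-0.25,"z":16.3,"wx":0.1,"wy":0,"wz":0.8,"claw":10},
  ],
  squeeze=70,
)

```text
clock: 3.32
position: [0.649, -0.1482, 0.038]
tool_rot: [-3.139, -0.002, -1.441]
force: [-2.5, 0.5, 9.6]
grip_width: 0.0292
```

```bash
python3 - <<'E'
from h import *
s=state(); inc([.648,-.148,.036],[180,0,-82.6],s)
E
```

```text
t 3.325 p [ 0.649  -0.1482  0.038 ] rpy deg [-179.8773   -0.1029  -82.5694] F [-2.4676  0.5033  9.6397] w 0.0292 q [-0.1985  0.9051  0.5487  1.6291 -0.6179  0.7843 -0.8136]
shift cm [-0.028   0.0928  0.1988] rot deg [-0.1228 -0.1029  0.0307]
```

```bash
python3 - <<'E'
from h import *
s=state(); inc([.649,-.148,.18],[180,0,-82.6],s);inc([.6332,-.0444,.17],[180,0,-79.2],s);inc([.6332,-.0444,.13],[180,0,-79.2],s)
E
```

```text
t 3.325 p [ 0.649  -0.1482  0.038 ] rpy deg [-179.8773   -0.1029  -82.5694] F [-2.4676  0.5033  9.6397] w 0.0292 q [-0.1985  0.9051  0.5487  1.6291 -0.6179  0.7843 -0.8136]
shift cm [  0.0108  -0.0372 -14.2009] rot deg [-0.1228 -0.1029  0.0307]
shift cm [-10.4683   0.1918 -13.2202] rot deg [-0.1197 -0.1065 -3.3693]
shift cm [-10.4755   0.2004  -9.2203] rot deg [-0.1197 -0.1065 -3.3693]
```

Request:
jog_arm(
  increments=[
    {"x":0,"y":0,"z":-3,"wx":0,"wy":0,"wz":0,"claw":10},
    {"x":0,"y":0,"z":-7,"wx":0,"wy":0,"wz":0,"claw":10},
    {"x":0,"y":0,"z":-11,"wx":0,"wy":0,"wz":0,"claw":10},
    {"x":0,"y":0,"z":-13.2,"wx":-0.1,"wy":-0.1,"wz":-1,"claw":10},
    {"x":-3,"y":0.1,"z":-13.2,"wx":-0.1,"wy":-0.1,"wz":-2,"claw":10},
    {"x":-7,"y":0.2,"z":-13.2,"wx":-0.1,"wy":-0.1,"wz":-3,"claw":10},
    {"x":-10,"y":0.2,"z":-13.2,"wx":-0.1,"wy":-0.1,"wz":-3.4,"claw":10},
    {"x":-10.45,"y":0.2,"z":-12,"wx":-0.1,"wy":-0.1,"wz":-3.4,"claw":10},
    {"x":-10.45,"y":0.2,"z":-10,"wx":-0.1,"wy":-0.1,"wz":-3.4,"claw":10},
    {"x":-10.45,"y":0.2,"z":-9.8,"wx":-0.1,"wy":-0.1,"wz":-3.4,"claw":10},
  ],
)

```text
clock: 4.58
position: [0.6323, -0.0457, 0.1341]
tool_rot: [3.139, -0.0, -1.383]
force: [0.4, -0.6, -0.5]
grip_width: 0.0288
```

```bash
python3 - <<'E'
from h import *
import cv2
s=state(); inc([.6332,-.0444,.128],[180,0,-79.2],s)
for n,sl in [('scene',(slice(150,290),slice(230,440))),('side',(slice(130,310),slice(220,430)))]:
    f=bot.grab_frame(n); a=f['pixels'][:,:,::-1][sl]; cv2.imwrite(f'pics/{n}1.png',cv2.resize(a,None,fx=3.3,fy=3.3,interpolation=cv2.INTER_CUBIC))
E
```

```text
t 4.575 p [ 0.6323 -0.0457  0.1341] rpy deg [179.8723  -0.0081 -79.2516] F [ 0.3977 -0.6387 -0.4973] w 0.0288 q [-0.4164  0.7447  0.6284  1.6793 -0.5336  0.8978 -0.9552]
shift cm [-0.1155 -0.1167  0.6056] rot deg [ 0.1277 -0.0081 -0.0516]
```

View pics/scene1.png

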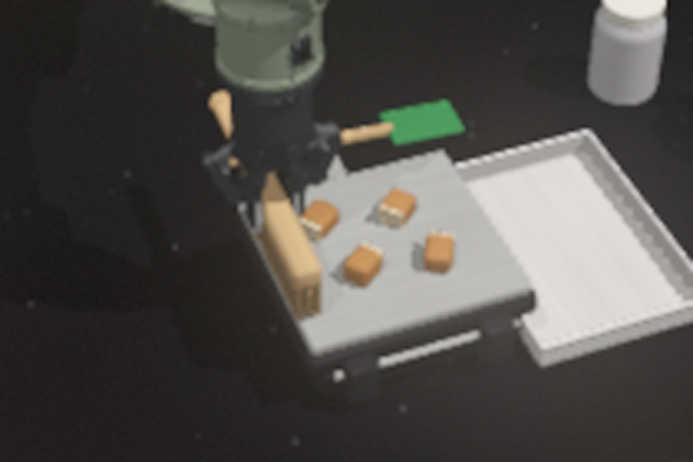

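View pics/side1.png

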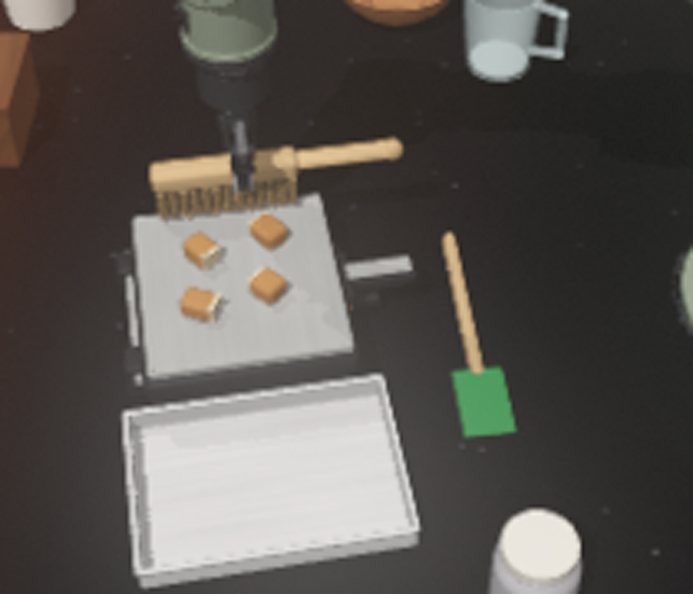

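The brush is level above the lid's right edge, and its bristles span all four pieces. Now I'll lower it and sweep to +y.

Request:
jog_arm(
  increments=[
    {"x":-0.1,"y":-0.1,"z":0.3,"wx":0.1,"wy":0,"wz":0,"claw":10},
    {"x":-0.1,"y":-0.1,"z":0.5,"wx":0.1,"wy":0,"wz":0,"claw":10},
    {"x":-1,"y":-0.1,"z":0.5,"wx":0.1,"wy":0,"wz":0,"claw":10},
    {"x":-2.5,"y":-0.1,"z":0.5,"wx":0.1,"wy":0,"wz":0,"claw":10},
    {"x":-4,"y":-0.1,"z":0.5,"wx":0.1,"wy":0,"wz":0,"claw":10},
    {"x":-5.5,"y":-0.1,"z":0.5,"wx":0.1,"wy":0,"wz":0,"claw":10},
    {"x":-7,"y":-0.1,"z":0.5,"wx":0.1,"wy":0,"wz":0,"claw":10},
    {"x":-8.5,"y":-0.1,"z":0.5,"wx":0.1,"wy":0,"wz":0,"claw":10},
    {"x":-10,"y":-0.1,"z":0.5,"wx":0.1,"wy":0,"wz":0,"claw":10},
    {"x":-11.5,"y":-0.1,"z":0.5,"wx":0.1,"wy":0,"wz":0,"claw":10},
  ],
)

```text
clock: 5.92
position: [0.6123, 0.0683, 0.1303]
tool_rot: [-3.14, -0.001, -1.383]
force: [-0.3, -0.4, -1.2]
grip_width: 0.029
```

```bash
python3 - <<'E'
from h import *
import cv2
s=state(); inc([.5883,.1905,.129],[180,0,-79.2],s)
for n,sl in [('side',(slice(130,310),slice(220,430)))]:
    f=bot.grab_frame(n); a=f['pixels'][:,:,::-1][sl]; cv2.imwrite(f'pics/{n}2.png',cv2.resize(a,None,fx=3.3,fy=3.3,interpolation=cv2.INTER_CUBIC))
E
```

```text
t 5.925 p [0.6123 0.0683 0.1303] rpy deg [-179.9351   -0.031   -79.2607] F [-0.2503 -0.4399 -1.1927] w 0.029 q [-0.6185  0.7267  0.6388  1.7353 -0.5474  0.8638 -1.1186]
shift cm [-12.4583   0.082    0.1241] rot deg [-0.0649 -0.031  -0.0607]
```

View pics/side2.png

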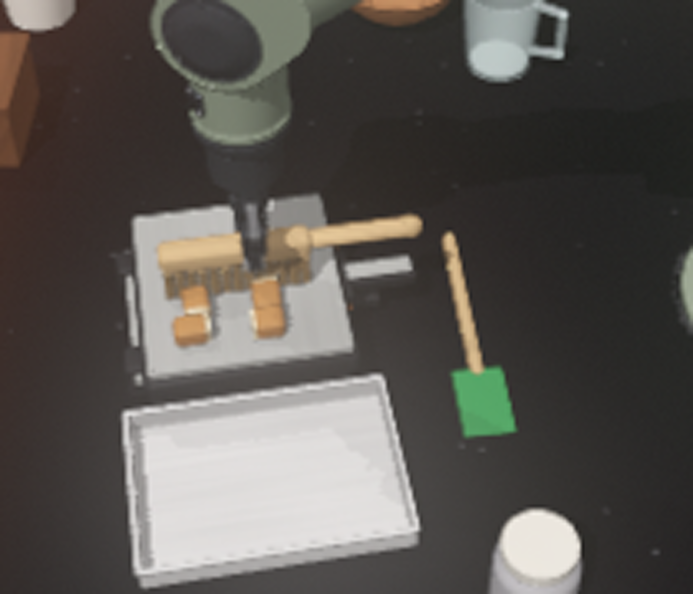

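All four pieces are moving in two columns ahead of the bristles. I'll continue past the edge.

Request:
jog_arm(
  increments=[
    {"x":-1.5,"y":0,"z":0.1,"wx":0,"wy":0,"wz":0,"claw":10},
    {"x":-3,"y":0,"z":0.1,"wx":0,"wy":0,"wz":0,"claw":10},
    {"x":-4.5,"y":0,"z":0.1,"wx":0,"wy":0,"wz":0,"claw":10},
    {"x":-6,"y":0,"z":0.1,"wx":0,"wy":0,"wz":0,"claw":10},
    {"x":-7.5,"y":0,"z":0.1,"wx":0,"wy":0,"wz":0,"claw":10},
    {"x":-9,"y":0,"z":0.1,"wx":0,"wy":0,"wz":0,"claw":10},
    {"x":-10.5,"y":0,"z":0.1,"wx":0,"wy":0,"wz":0,"claw":10},
    {"x":-12,"y":0,"z":0.1,"wx":0,"wy":0,"wz":0,"claw":10},
    {"x":-13,"y":0,"z":0.1,"wx":0,"wy":0,"wz":0,"claw":10},
    {"x":-13,"y":0,"z":0.1,"wx":0,"wy":0,"wz":0,"claw":10},
  ],
)

```text
clock: 7.22
position: [0.5874, 0.1992, 0.1291]
tool_rot: [-3.141, 0.001, -1.38]
force: [0.6, -0.8, -1.5]
grip_width: 0.0288
```

```bash
python3 - <<'E'
from h import *
import cv2
s=state()
for n,sl in [('scene',(slice(150,290),slice(230,460))),('side',(slice(130,310),slice(220,430)))]:
    f=bot.grab_frame(n); a=f['pixels'][:,:,::-1][sl]; cv2.imwrite(f'pics/{n}3.png',cv2.resize(a,None,fx=3.3,fy=3.3,interpolation=cv2.INTER_CUBIC))
E
```

```text
t 7.225 p [0.5874 0.1992 0.1291] rpy deg [-179.9515    0.0474  -79.0771] F [ 0.6014 -0.8224 -1.4698] w 0.0288 q [-0.8373  0.7382  0.6502  1.7247 -0.562   0.8721 -1.3206]
```

View pics/scene3.png

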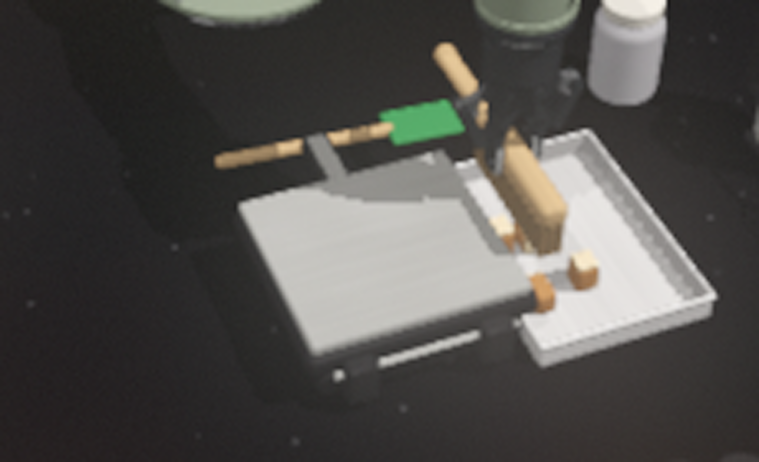

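View pics/side3.png

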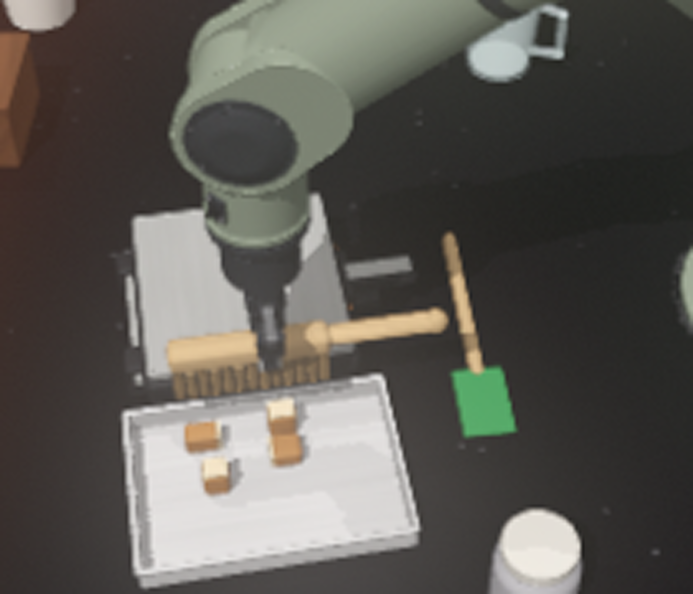

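All four pieces lie in the tray (side view ~(203,437), (216,475), (282,413), (286,448)) and the lid is bare. I'll take the brush back to its bare spot.

```bash
python3 - <<'E'
from h import *
s=bot.observe(); inc([.648,-.153,.17],[180,0,-82.6],s);inc([.648,-.153,.040],[180,0,-82.6],s)
E
```

```text
shift cm [35.5892  0.6618 -4.091 ] rot deg [-0.0513  0.0205  3.435 ]
shift cm [35.5935  0.6735  8.909 ] rot deg [-0.0513  0.0205  3.435 ]
```

Request:
jog_arm(
  increments=[
    {"x":0,"y":0,"z":-2,"wx":0,"wy":0,"wz":0,"claw":10},
    {"x":2,"y":0,"z":-4,"wx":0,"wy":0,"wz":0,"claw":10},
    {"x":7,"y":0.1,"z":-4.1,"wx":0,"wy":0,"wz":0.5,"claw":10},
    {"x":12,"y":0.2,"z":-4.1,"wx":0,"wy":0,"wz":1,"claw":10},
    {"x":17,"y":0.3,"z":-4.1,"wx":0,"wy":0,"wz":1.5,"claw":10},
    {"x":22,"y":0.4,"z":-4.1,"wx":0,"wy":0,"wz":2,"claw":10},
    {"x":27,"y":0.5,"z":-4.1,"wx":0,"wy":0,"wz":2.5,"claw":10},
    {"x":32,"y":0.6,"z":-4.1,"wx":0,"wy":0,"wz":3,"claw":10},
    {"x":35,"y":0.65,"z":-4.1,"wx":0,"wy":0,"wz":3.4,"claw":10},
    {"x":35.6,"y":0.65,"z":-4.1,"wx":0,"wy":0,"wz":3.4,"claw":10},
  ],
)

```text
clock: 8.57
position: [0.6476, -0.1575, 0.1718]
tool_rot: [-3.14, -0.001, -1.445]
force: [-0.2, 1.0, -1.4]
grip_width: 0.0292
```

```bash
python3 - <<'E'
from h import *
s=state(); inc([.648,-.153,.039],[180,0,-82.6],s)
E
```

```text
t 8.575 p [ 0.6476 -0.1575  0.1718] rpy deg [-179.8917   -0.0818  -82.8174] F [-0.2307  1.0028 -1.408 ] w 0.0292 q [-0.2474  0.7516  0.6653  1.5625 -0.5208  1.0085 -0.8766]
shift cm [-0.4609 -0.0723 13.2784] rot deg [-0.1081 -0.082  -0.2174]
```

Request:
jog_arm(
  increments=[
    {"x":-0.3,"y":0,"z":4,"wx":0,"wy":0,"wz":0,"claw":10},
    {"x":-0.3,"y":0,"z":8,"wx":0,"wy":0,"wz":0,"claw":10},
    {"x":-0.3,"y":0,"z":11,"wx":0,"wy":0,"wz":0,"claw":10},
    {"x":-0.3,"y":0,"z":12.5,"wx":0,"wy":0,"wz":0,"claw":10},
    {"x":-0.3,"y":0,"z":13,"wx":0,"wy":0,"wz":0,"claw":10},
    {"x":-0.3,"y":0,"z":13.3,"wx":0,"wy":0,"wz":0,"claw":10},
    {"x":-0.3,"y":0,"z":13.4,"wx":0,"wy":0,"wz":0,"claw":10},
    {"x":-0.3,"y":0,"z":13.4,"wx":0,"wy":0,"wz":0,"claw":10},
  ],
)

```text
clock: 9.57
position: [0.6477, -0.1547, 0.0383]
tool_rot: [-3.139, -0.002, -1.445]
force: [0.0, 0.3, -1.5]
grip_width: 0.029
```

```bash
python3 - <<'E'
from h import *
s=state()
E
```

```text
t 9.575 p [ 0.6477 -0.1547  0.0383] rpy deg [-179.8534   -0.0944  -82.8137] F [ 0.0282  0.255  -1.5291] w 0.029 q [-0.1919  0.9069  0.5554  1.6286 -0.6252  0.7872 -0.8022]
```

Request:
jog_arm(
  increments=[
    {"x":0,"y":0,"z":0.1,"wx":0,"wy":0,"wz":0,"claw":10},
    {"x":0,"y":0,"z":0.2,"wx":0,"wy":0,"wz":0,"claw":10},
    {"x":0,"y":0,"z":0.2,"wx":0,"wy":0,"wz":0,"claw":10},
  ],
)

```text
clock: 9.95
position: [0.648, -0.1548, 0.0379]
tool_rot: [-3.138, -0.001, -1.446]
force: [-8.4, 2.6, 20.8]
grip_width: 0.029
```

Request:
jog_arm(
  increments=[
    {"x":0,"y":0,"z":-0.02,"wx":0,"wy":0,"wz":0,"claw":10},
    {"x":0,"y":0,"z":-0.02,"wx":0,"wy":0,"wz":0,"claw":60},
    {"x":0,"y":0,"z":-0.1,"wx":0,"wy":0,"wz":0,"claw":90},
    {"x":0,"y":0,"z":-0.1,"wx":0,"wy":0,"wz":0,"claw":100},
    {"x":0,"y":0,"z":-0.1,"wx":0,"wy":0,"wz":0,"claw":100},
    {"x":0,"y":0,"z":-3,"wx":0,"wy":0,"wz":0,"claw":100},
    {"x":0,"y":0,"z":-7,"wx":0,"wy":0,"wz":0,"claw":100},
    {"x":0,"y":0,"z":-12,"wx":0,"wy":0,"wz":0,"claw":100},
    {"x":0,"y":0,"z":-16,"wx":0,"wy":0,"wz":0,"claw":100},
    {"x":0,"y":0,"z":-17,"wx":0,"wy":0,"wz":0,"claw":100},
  ],
)

```text
clock: 11.2
position: [0.6481, -0.1551, 0.2106]
tool_rot: [-3.135, -0.002, -1.446]
force: [-0.2, -0.1, -1.5]
grip_width: 0.0854
```

```bash
python3 - <<'E'
from h import *
import cv2
s=state()
f=bot.grab_frame('wrist'); cv2.imwrite('pics/w4.png',f['pixels'][:,:,::-1]); print({k:v for k,v in f.items() if k!='pixels'})
f=bot.grab_frame('scene'); a=f['pixels'][:,:,::-1][150:290,230:460]; cv2.imwrite(f'pics/scene4.png',cv2.resize(a,None,fx=3.3,fy=3.3,interpolation=cv2.INTER_CUBIC))
E
```

```text
t 11.2 p [ 0.6481 -0.1551  0.2106] rpy deg [-179.6165   -0.1169  -82.8241] F [-0.1792 -0.0631 -1.5483] w 0.0854 q [-0.2662  0.7108  0.6938  1.5334 -0.4962  1.0717 -0.899 ]
{'fov_y': 59.25826805163497, 'cx': 324.2738068903213, 'cy': 200.2962910795566, 'origin': array([ 0.7248, -0.1447,  0.3548]), 'orientation': array([ 2.8354, -0.0027, -1.4466])}
```

View pics/w4.png

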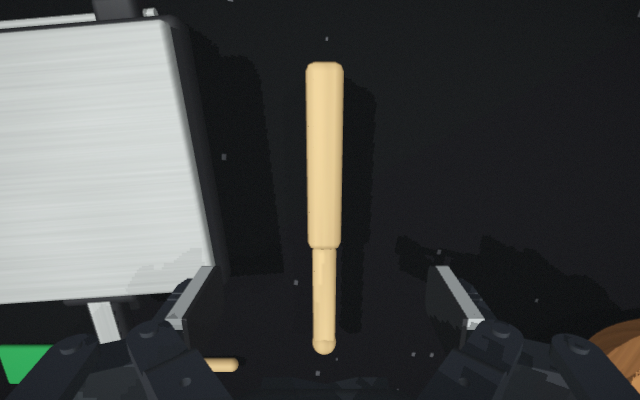

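View pics/scene4.png

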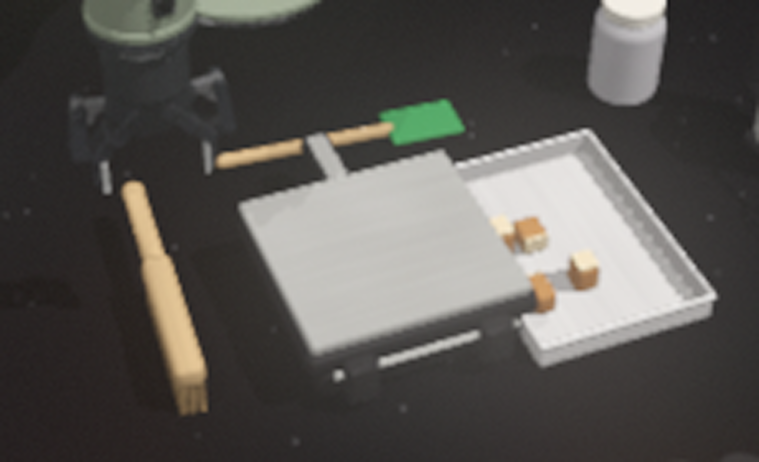

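```bash
cat > kin.py <<'E'
from h import *
from itertools import product
from scipy.optimize import least_squares
D=[([-1.2512,.5219,-.0363,1.5999,.0212,1.0211,-.1128],[.2374,.5779,.2309],[179.9978,.0476,67.665]),
([-.6379,.4283,.4872,1.9088,-.2571,.8664,-.5898],[.5166,.0834,.209],[179.9541,-.0048,-32.6439]),
([-.2709,.7154,.675,1.5486,-.4888,1.0534,-.8969],[.6456,-.1466,.1993],[179.894,-.0789,-81.7728]),
([-.1985,.9051,.5487,1.6291,-.6179,.7843,-.8136],[.649,-.1482,.038],[-179.8773,-.1029,-82.5694]),
([-.6185,.7267,.6388,1.7353,-.5474,.8638,-1.1186],[.6123,.0683,.1303],[-179.9351,-.031,-79.2607]),
([-.8373,.7382,.6502,1.7247,-.562,.8721,-1.3206],[.5874,.1992,.1291],[-179.9515,.0474,-79.0771])]
rz=lambda a:R.from_euler('z',a); ry=lambda a:R.from_euler('y',a)
def fk(q,x,sg):
    d,L1,L2,L3,a1,a2,o1,o7=x
    r=rz(sg[0]*q[0]+o1); p=np.array([0,0,d])
    r=r*ry(q[1])*rz(sg[1]*q[2]); p=p+r.apply([a1,0,L1])
    r=r*ry(q[3])*rz(sg[2]*q[4]); p=p+r.apply([a2,0,L2])
    r=r*ry(q[5])*rz(sg[3]*q[6]+o7); p=p+r.apply([0,0,L3]); return p,r
def res(x,sg):
    o=[]
    for q,p,a in D:
        pp,r=fk(q,x,sg); o+=list(pp-p); o+=list(.3*(R.from_euler('xyz',a,degrees=True).inv()*r).as_rotvec())
    return np.array(o)
if __name__=='__main__':
    out=[]
    for sg in product([1,-1],repeat=4):
        for o1 in (0,np.pi/2,-np.pi/2,np.pi):
          for o7 in (0,np.pi/2,-np.pi/2,np.pi):
            f=least_squares(res,[.3,.4,.4,.25,0,0,o1,o7],args=(sg,)); out.append((f.cost,sg,f.x))
    out.sort(key=lambda t:t[0])
    for o in out[:4]: print(o)
E
python3 kin.py
```

```text
(np.float64(0.00021124107771013892), (-1, -1, -1, -1), array([-0.7759,  0.5406,  0.4113, -0.7423, -0.0082, -0.0241, -0.0924,
       -3.234 ]))
(np.float64(0.00021124107771014632), (-1, -1, -1, -1), array([-0.7759,  0.5406,  0.4113, -0.7423, -0.0082, -0.0241, -0.0924,
        3.0492]))
(np.float64(0.00021124107771014754), (-1, -1, -1, -1), array([-0.7759,  0.5406,  0.4113, -0.7423, -0.0082, -0.0241, -0.0924,
        3.0492]))
(np.float64(0.0002112410777101522), (-1, -1, -1, -1), array([-0.7759,  0.5406,  0.4113, -0.7423, -0.0082, -0.0241, -0.0924,
        3.0492]))
```

```bash
python3 - <<'E'
from kin import *
sg=(-1,-1,-1,-1)
def fk2(q,x):
    d,L1,L2,L3,a1,a2,b1,b2,b3,a3=x
    r=rz(-q[0]); p=np.array([0,0,d])
    r=r*ry(q[1])*rz(-q[2]); p=p+r.apply([a1,b1,L1])
    r=r*ry(q[3])*rz(-q[4]); p=p+r.apply([a2,b2,L2])
    r=r*ry(q[5])*rz(-q[6]+np.pi); p=p+r.apply([a3,b3,L3]); return p,r
o=[]
for q,p,a in D:
    _,r=fk2(q,[0]*10); print((R.from_euler('xyz',a,degrees=True).inv()*r).as_rotvec(degrees=True))
o,d=ray('scene',297,77); print('shoulder at x=0',o-d*o[0]/d[0]); o,d=ray('scene',303,140); print(o-d*o[0]/d[0])
E
```

```text
[-0.0022 -0.0051  0.0007]
[-0.0038  0.0001  0.0001]
[-0.0024 -0.0048  0.0035]
[ 0.0018  0.0014 -0.0014]
[ 0.001   0.0003 -0.0038]
[ 0.0032 -0.0004 -0.0013]
shoulder at x=0 [ 0.     -0.0161  0.2846]
[ 0.     -0.0039 -0.0152]
```

```bash
cat >> kin.py <<'E'
def fk2(q,x):
    d,L1,L2,L3,a1,a2,b1,b2,b3,a3,b0=x
    r=rz(-q[0]); p=np.array([0,0,d])+r.apply([0,b0,0])
    r=r*ry(q[1])*rz(-q[2]); p=p+r.apply([a1,b1,L1])
    r=r*ry(q[3])*rz(-q[4]); p=p+r.apply([a2,b2,L2])
    r=r*ry(q[5])*rz(-q[6]+np.pi); p=p+r.apply([a3,b3,L3]); return p,r
E
python3 - <<'E'
from kin import *
def run(mask,d):
    idx=[i for i in range(11) if mask[i]]
    def full(v):
        x=np.zeros(11); x[0]=d; x[1:4]=.45,.4,.3; x[idx]=v; return x
    f=least_squares(lambda v:np.concatenate([fk2(q,full(v))[0]-p for q,p,_ in D]),full([0]*len(idx))[idx]+.1)
    return f.cost,full(f.x)
for m in ([0,1,1,1]+[0]*7,[0,1,1,1,0,0,1,1,0,0,0],[0,1,1,1,0,0,1,1,0,0,1],[0,1,1,1,1,1,1,1,0,0,0]): print(m,*run(m,.285))
E
```

```text
[0, 1, 1, 1, 0, 0, 0, 0, 0, 0, 0] 0.003258967257433238 [0.285  0.4411 0.4971 0.1662 0.     0.     0.     0.     0.     0.
 0.    ]
[0, 1, 1, 1, 0, 0, 1, 1, 0, 0, 0] 7.598726467021836e-05 [ 0.285   0.5373  0.4261  0.3011  0.      0.     -0.0575 -0.0012  0.
  0.      0.    ]
[0, 1, 1, 1, 0, 0, 1, 1, 0, 0, 1] 2.3224664674180337e-08 [ 0.285   0.5297  0.4207  0.2926  0.      0.     -0.0375 -0.0003  0.
  0.     -0.0213]
[0, 1, 1, 1, 1, 1, 1, 1, 0, 0, 0] 6.440608990167865e-05 [ 0.285   0.5361  0.4098  0.3184  0.0057 -0.0156 -0.0538 -0.0043  0.
  0.      0.    ]
```

```bash
cat >> kin.py <<'E'
X=np.array([.285,.5297,.4207,.2926,0,0,-.0375,-.0003,0,0,-.0213])
LO=np.array([-2.91,-.3,-1.5,.17,-1.26,.16,-2.52])+.03; HI=np.array([2.91,2.13,1.42,2.43,4.41,1.93,2.52])-.03
def ik(p,r,q0):
    f=least_squares(lambda q:np.concatenate([(fk2(q,X)[0]-p)*10,(r.inv()*fk2(q,X)[1]).as_rotvec()*3,.01*(q-q0)]),np.clip(q0,LO,HI),bounds=(LO,HI))
    pp,rr=fk2(f.x,X); return f.x,np.linalg.norm(pp-p),np.degrees((r.inv()*rr).magnitude())
C=np.array([.6335,.0605,0]);YAW=np.radians(10.8);ex=np.array([np.cos(YAW),np.sin(YAW),0]);ey=np.array([-np.sin(YAW),np.cos(YAW),0]);ez=np.array([0,0,1.])
H=C+.117*ex+.052*ez
def G(th): 
    a=np.arctan2(.012,.2815)+th; return H+np.hypot(.2815,.012)*(-np.cos(a)*ex+np.sin(a)*ez)
def pose(th,ta,back=0.):
    """lid angle, tool pitch below horizontal (rad): TCP, R"""
    z=np.cos(ta)*ex-np.sin(ta)*ez; x=-ey; y=np.cross(z,x)
    return G(th)+(.019-back)*z, R.from_matrix(np.stack([x,y,z],1))
E
python3 - <<'E'
from kin import *
s=bot.observe()
for al in (20,30,40,50,60):
    q=s['qpos']; print('alpha',al)
    for ta in np.arange(90,al,-10):
        q,e,er=ik(pose(0,np.radians(ta),.12)[0],pose(0,np.radians(ta),.12)[1],q)
    q,e,er=ik(*pose(0,np.radians(al),.12),q); print(' pre',q,round(e,4),round(er,2))
    for th in (0,15,30,45,60):
        q,e,er=ik(*pose(np.radians(th),np.radians(al+th)),q); print(' ',th,q,round(e,4),round(er,2),pose(np.radians(th),np.radians(al+th))[0])
E
```

```text
alpha 20
 pre [ 1.9122  1.7662 -0.9804  2.4    -1.23    0.19    1.7276] 0.103 27.66
  0 [ 1.681   1.9274 -1.0587  2.213  -1.23    0.19    1.7498] 0.0946 32.66 [0.4895 0.033  0.0575]
  15 [ 0.2283  0.2978 -0.2614  2.2696 -1.23    0.19   -0.1298] 0.074 24.72 [0.4997 0.035  0.1256]
  30 [-0.5758  0.2721  0.4943  2.2774 -1.23    0.19   -0.3349] 0.0246 8.34 [0.5268 0.0402 0.1886]
  45 [-0.904   0.3969  0.9309  2.0926 -0.84    0.4916 -0.7724] 0.0 0.0 [0.5691 0.0482 0.2423]
  60 [-0.8402  0.5906  1.0117  1.7096 -0.645   1.0012 -1.0075] 0.0 0.0 [0.6236 0.0586 0.2831]
alpha 30
 pre [ 1.3847  0.6432 -1.1367  2.4    -1.23    0.19    0.475 ] 0.1048 27.58
  0 [ 1.0299  0.7837 -0.8938  2.2182 -1.23    0.19    0.4691] 0.0959 32.86 [0.4881 0.0328 0.0545]
  15 [-0.2736  0.3154  0.2059  2.2898 -1.23    0.19   -0.2662] 0.0532 17.75 [0.4976 0.0346 0.123 ]
  30 [-0.6198  0.3194  0.5304  2.2867 -1.23    0.19   -0.3574] 0.0031 1.04 [0.5242 0.0396 0.1867]
  45 [-0.9153  0.495   1.011   1.9723 -0.7135  0.7409 -0.8983] 0.0 0.0 [0.5661 0.0476 0.2412]
  60 [-0.784   0.6758  1.0067  1.5769 -0.5968  1.2247 -1.050
[... 1015 characters left out ...]
  1.1664 -1.0441] 0.0 0.0 [0.5596 0.0464 0.2406]
  60 [-0.6462  0.8259  0.9239  1.3122 -0.4974  1.6267 -1.1207] 0.0 0.0 [0.614  0.0568 0.2839]
alpha 60
 pre [-0.4084  0.2577  0.3415  2.4    -1.1144  0.19   -0.3936] 0.0321 6.72
  0 [-0.3342  0.5212  0.2461  2.2652 -1.23    0.19   -0.3125] 0.0377 12.86 [0.4812 0.0315 0.0475]
  15 [-0.6511  0.4901  0.6019  2.2576 -0.974   0.3427 -0.617 ] 0.0 0.0 [0.4892 0.033  0.1181]
  30 [-0.8173  0.5824  0.9011  1.9621 -0.5917  0.8838 -0.9847] 0.0 0.0 [0.5149 0.0379 0.1841]
  45 [-0.7308  0.7151  0.9098  1.6065 -0.4783  1.3575 -1.0938] 0.0 0.0 [0.5564 0.0458 0.2412]
  60 [-0.5782  0.8979  0.8652  1.1843 -0.4467  1.8132 -1.1484] 0.0 0.0 [0.611  0.0562 0.2853]
```

```bash
python3 - <<'E'
from kin import *
s=bot.observe()
for al in (70,75,80,85,90):
    q=s['qpos']; print('alpha',al)
    q,e,er=ik(*pose(0,np.radians(al),.15),q); print(' pre',q,round(e,4),round(er,2),pose(0,np.radians(al),.15)[0])
    for th in (0,5,10,20,30,45,60):
        ta=al+th/60*(115-al)
        q,e,er=ik(*pose(np.radians(th),np.radians(ta)),q); print(' ',th,q,round(e,4),round(er,2),pose(np.radians(th),np.radians(ta))[0])
E
```

```text
alpha 70
 pre [-0.7192  0.1869  0.6084  2.3966 -0.482   0.2696 -1.075 ] 0.0 0.0 [0.4279 0.0213 0.1871]
  0 [-0.4034  0.5672  0.2994  2.2743 -1.23    0.19   -0.3476] 0.0164 5.57 [0.4783 0.0309 0.0461]
  5 [-0.4523  0.5367  0.3442  2.2966 -1.23    0.19   -0.3588] 0.003 1.01 [0.4792 0.0311 0.0702]
  10 [-0.6352  0.5467  0.5889  2.2573 -1.03    0.3536 -0.5645] 0.0 0.0 [0.4822 0.0316 0.0942]
  20 [-0.8048  0.5814  0.8538  2.1111 -0.7493  0.6721 -0.8336] 0.0 0.0 [0.4942 0.0339 0.1406]
  30 [-0.8302  0.6235  0.9423  1.9337 -0.6067  0.9515 -0.9663] 0.0 0.0 [0.514  0.0377 0.1842]
  45 [-0.7549  0.7224  0.952   1.622  -0.5088  1.3436 -1.0657] 0.0 0.0 [0.5568 0.0459 0.2411]
  60 [-0.6176  0.8686  0.9126  1.248  -0.4825  1.7247 -1.1256] 0.0 0.0 [0.6125 0.0565 0.2846]
alpha 75
 pre [-0.7625  0.2348  0.676   2.3114 -0.4183  0.4135 -1.1368] 0.0 0.0 [0.4386 0.0233 0.1905]
  0 [-0.4247  0.589   0.3141  2.2791 -1.23    0.19   -0.3592] 0.0057 1.92 [0.4767 0.0306 0.0456]
  5 [-0.5636  0.58    0.494   2.2662 -1.096   0.3013 -0.501 ] 0.0 0.0 [0.4778 0.0308 0.0699]
  10 [-0.6949  0.5909  0.6827  2.2115 -0.
[... 2005 characters left out ...]
8067 -1.1647] 0.0 0.0 [0.4719 0.0297 0.195 ]
  0 [-0.5069  0.6568  0.43    2.1413 -0.6066  0.4628 -0.9853] 0.0 0.0 [0.4719 0.0297 0.045 ]
  5 [-0.5545  0.6327  0.4987  2.1055 -0.5468  0.5709 -1.0389] 0.0 0.0 [0.4733 0.0299 0.0695]
  10 [-0.5896  0.6132  0.5519  2.0613 -0.4928  0.6772 -1.0864] 0.0 0.0 [0.4768 0.0306 0.0937]
  20 [-0.6272  0.5911  0.6187  1.9499 -0.4073  0.8857 -1.161 ] 0.0 0.0 [0.4899 0.0331 0.1408]
  30 [-0.6316  0.597   0.6506  1.8112 -0.3553  1.0894 -1.2078] 0.0 0.0 [0.5108 0.0371 0.1846]
  45 [-0.5926  0.6602  0.6607  1.5565 -0.3239  1.3864 -1.244 ] 0.0 0.0 [0.5552 0.0456 0.2415]
  60 [-0.514   0.7818  0.6473  1.2412 -0.3294  1.6801 -1.268 ] 0.0 0.0 [0.6125 0.0565 0.2846]
```

```bash
cat >> kin.py <<'E'
def incp(pr,s=None):
    p,r=pr; return inc(p,r.as_euler('xyz',degrees=True),s)
E
python3 - <<'E'
from kin import *
s=state(); incp(pose(0,np.radians(90),.13),s)
E
```

```text
t 11.3 p [ 0.6477 -0.1547  0.2087] rpy deg [-179.7213   -0.0757  -82.8135] F [-0.4616  0.8041  0.1315] w 0.0855 q [-0.2659  0.7127  0.6924  1.5349 -0.4968  1.0703 -0.8986]
shift cm [-20.4982  15.1481   3.2672] rot deg [-0.2762 -0.0845 -3.6133]
```

Request:
jog_arm(
  increments=[
    {"x":-4,"y":3,"z":0,"wx":0,"wy":0,"wz":-1,"claw":100},
    {"x":-8,"y":6,"z":0,"wx":0,"wy":0,"wz":-2,"claw":100},
    {"x":-12,"y":9,"z":0,"wx":0,"wy":0,"wz":-3,"claw":100},
    {"x":-16,"y":12,"z":1,"wx":-0.3,"wy":-0.1,"wz":-3.6,"claw":100},
    {"x":-20,"y":14.5,"z":2.5,"wx":-0.3,"wy":-0.1,"wz":-3.6,"claw":100},
    {"x":-20.5,"y":15.1,"z":3.2,"wx":-0.3,"wy":-0.1,"wz":-3.6,"claw":100},
    {"x":-20.5,"y":15.1,"z":3.2,"wx":-0.3,"wy":-0.1,"wz":-3.6,"claw":100},
  ],
)

```text
clock: 12.18
position: [0.4719, 0.0297, 0.175]
tool_rot: [3.14, -0.0, -1.382]
force: [0.3, 0.7, -0.4]
grip_width: 0.0854
```

```bash
python3 - <<'E'
from kin import *
import cv2
f=bot.grab_frame('wrist'); wcam(f); cv2.imwrite('pics/w5.png',f['pixels'][:,:,::-1]); print({k:v for k,v in f.items() if k!='pixels'})
s=state(); print(fk2(s['qpos'],X)[0])
for P in ([-.1125,.016],[-.1125,-.016],[-.1945,.016],[-.1945,-.016]):
    print(proj('wrist',C+P[0]*ex+P[1]*ey+.074*ez))
E
```

```text
{'fov_y': 59.25826805163497, 'cx': 324.2738068903213, 'cy': 200.2962910795566, 'origin': array([0.549 , 0.045 , 0.3186]), 'orientation': array([ 2.8267, -0.0008, -1.3829])}
t 12.225 p [0.4727 0.0292 0.1754] rpy deg [179.9484  -0.0239 -79.2345] F [-0.7719 -0.5173  0.842 ] w 0.085 q [-0.7385  0.462   0.7333  2.0692 -0.4424  0.7694 -1.1145]
[0.4727 0.0292 0.1754]
(np.float64(301.5446410598837), np.float64(126.65734448855085))
(np.float64(348.28093001691195), np.float64(126.6227578478293))
(np.float64(303.78228836395783), np.float64(236.69634368099557))
(np.float64(346.0594023824346), np.float64(236.65700732773632))
```

View pics/w5.png

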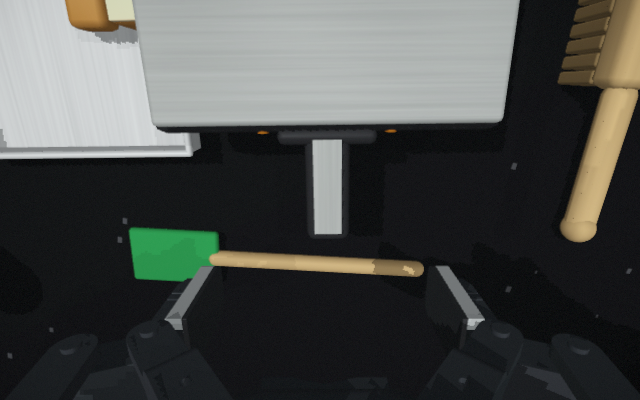

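The view confirms the toaster pose: the handle spans columns 306–349 and its tip is at row 236, against a predicted 303–347 and 236.7. That's about 1.5 mm off sideways. I'll descend with a 5° tilt.

```bash
sed -i 's/^C=np.array(\[.6335,.0605,0\])/C=np.array([.6338,.0590,0])/' kin.py; python3 - <<'E'
from kin import *
s=bot.observe(); incp(pose(0,np.radians(85),.06),s); incp(pose(0,np.radians(85),0),s)
E
```

```text
shift cm [0.085  0.4144 7.058 ] rot deg [ 5.0516 -0.0254 -0.0334]
shift cm [ 0.0822 -0.1139 13.0347] rot deg [ 5.0516 -0.0254 -0.0334]
```

Request:
jog_arm(
  increments=[
    {"x":0.1,"y":0.2,"z":3.5,"wx":2.5,"wy":0,"wz":0,"claw":90},
    {"x":0.1,"y":0.4,"z":7,"wx":5,"wy":0,"wz":0,"claw":80},
    {"x":0.1,"y":0.1,"z":10.5,"wx":5,"wy":0,"wz":0,"claw":75},
    {"x":0.1,"y":-0.1,"z":12.5,"wx":5,"wy":0,"wz":0,"claw":75},
    {"x":0.1,"y":-0.1,"z":13,"wx":5,"wy":0,"wz":0,"claw":75},
    {"x":0.1,"y":-0.1,"z":13,"wx":5,"wy":0,"wz":0,"claw":75},
  ],
  squeeze=30,
)

```text
clock: 12.98
position: [0.4742, 0.0275, 0.0456]
tool_rot: [-3.055, -0.001, -1.384]
force: [-0.5, -1.2, 0.7]
grip_width: 0.064
```

Request:
jog_arm(
  increments=[
    {"x":0,"y":0,"z":0,"wx":0,"wy":0,"wz":0,"claw":40},
    {"x":0,"y":0,"z":0,"wx":0,"wy":0,"wz":0,"claw":15},
    {"x":0,"y":0,"z":0,"wx":0,"wy":0,"wz":0,"claw":15},
    {"x":0,"y":0,"z":0,"wx":0,"wy":0,"wz":0,"claw":15},
    {"x":0,"y":0,"z":0,"wx":0,"wy":0,"wz":0,"claw":15},
  ],
  squeeze=30,
)

```text
clock: 13.6
position: [0.4745, 0.028, 0.0465]
tool_rot: [-3.054, -0.0, -1.383]
force: [-2.5, 1.5, 12.0]
grip_width: 0.0317
```

```bash
python3 - <<'E'
from kin import *
s=state(); 
for th in (0,5,10,15,20,25): print(th); incp(pose(np.radians(th),np.radians(85+th/2)),s)
E
```

```text
t 13.6 p [0.4745 0.028  0.0465] rpy deg [-174.9717   -0.0085  -79.2585] F [-2.4594  1.5411 11.9941] w 0.0317 q [-0.4846  0.6264  0.3994  2.2045 -0.7447  0.3458 -0.8447]
0
shift cm [-0.0651  0.0708  0.1326] rot deg [-0.0283 -0.0136 -0.0575]
5
shift cm [-0.0649 -0.2718 -2.2902] rot deg [-2.5283 -0.0123 -0.0578]
10
shift cm [-0.0648 -0.824  -4.6702] rot deg [-5.0283 -0.0111 -0.0581]
15
shift cm [-0.0651 -1.5811 -6.9895] rot deg [-7.5283 -0.0098 -0.0583]
20
shift cm [-0.0655 -2.5368 -9.2304] rot deg [-10.0283  -0.0085  -0.0585]
25
shift cm [ -0.0661  -3.6833 -11.376 ] rot deg [-12.5283  -0.0072  -0.0588]
```

Request:
jog_arm(
  increments=[
    {"x":0,"y":-0.05,"z":-0.6,"wx":-0.6,"wy":0,"wz":0,"claw":15},
    {"x":0,"y":-0.15,"z":-1.4,"wx":-1.5,"wy":0,"wz":0,"claw":15},
    {"x":0,"y":-0.33,"z":-2.4,"wx":-2.5,"wy":0,"wz":0,"claw":15},
    {"x":0,"y":-0.6,"z":-3.6,"wx":-3.8,"wy":0,"wz":0,"claw":15},
    {"x":0,"y":-0.88,"z":-4.8,"wx":-5,"wy":0,"wz":0,"claw":15},
    {"x":0,"y":-1.25,"z":-5.95,"wx":-6.3,"wy":0,"wz":0,"claw":15},
    {"x":0,"y":-1.63,"z":-7.1,"wx":-7.5,"wy":0,"wz":0,"claw":15},
    {"x":0,"y":-2.1,"z":-8.2,"wx":-8.8,"wy":0,"wz":0,"claw":15},
    {"x":0,"y":-2.6,"z":-9.3,"wx":-10,"wy":0,"wz":0,"claw":15},
    {"x":0,"y":-2.6,"z":-9.3,"wx":-10,"wy":0,"wz":0,"claw":15},
  ],
)

```text
clock: 14.85
position: [0.4922, 0.0316, 0.142]
tool_rot: [3.055, -0.001, -1.383]
force: [2.4, 0.6, -5.3]
grip_width: 0.0316
```

```bash
python3 - <<'E'
from kin import *
import cv2
s=state(); 
R0=R.from_euler('xyz',s['tool_rot']); g=s['position']-.019*R0.apply([0,0,1]); v=g-H
print('r',np.hypot(v@ex,v[2]),'theta',np.degrees(np.arctan2(v[2],-v@ex)-np.arctan2(.012,.2815)),'lat',v@ey)
for n,sl in [('side',(slice(130,310),slice(220,430)))]:
    f=bot.grab_frame(n); a=f['pixels'][:,:,::-1][sl]; cv2.imwrite(f'pics/{n}6.png',cv2.resize(a,None,fx=3.3,fy=3.3,interpolation=cv2.INTER_CUBIC))
for th in (20,25,30,35,40,45): print(th); incp(pose(np.radians(th),np.radians(85+th/2)),s)
E
```

```text
t 14.85 p [0.4922 0.0316 0.142 ] rpy deg [175.0496  -0.0291 -79.2127] F [ 2.4144  0.5756 -5.3358] w 0.0316 q [-0.6787  0.593   0.6955  1.98   -0.4862  0.8371 -1.0834]
r 0.28147521014902427 theta 20.318404022176306 lat -0.00039634484407487854
20
shift cm [-0.0406  0.0758  0.1406] rot deg [-0.0496 -0.0279 -0.0152]
25
shift cm [-0.0397 -0.6816 -2.1712] rot deg [-2.5496 -0.0275 -0.0158]
30
shift cm [-0.0389 -1.6373 -4.4045] rot deg [-5.0496 -0.0272 -0.0164]
35
shift cm [-0.0381 -2.7836 -6.5425] rot deg [-7.5496 -0.0268 -0.017 ]
40
shift cm [-0.0375 -4.1112 -8.5689] rot deg [-10.0496  -0.0265  -0.0176]
45
shift cm [ -0.037   -5.6095 -10.4684] rot deg [-12.5496  -0.0261  -0.0182]
```

View pics/side6.png

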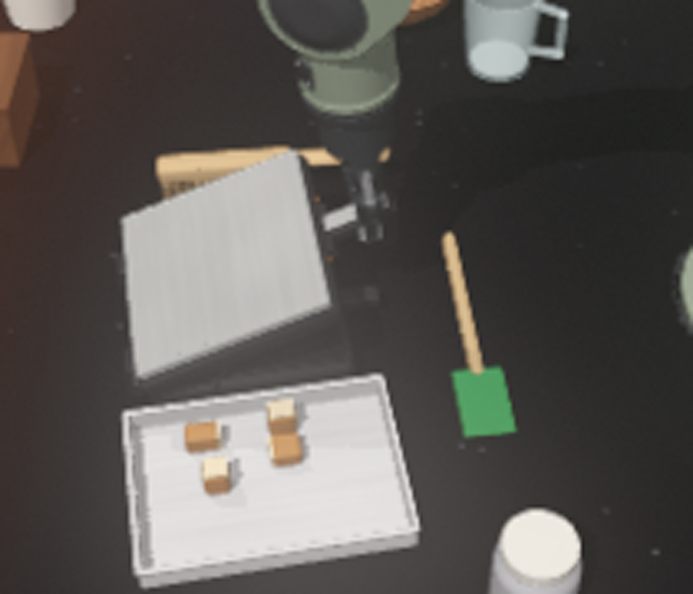

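The lid is rising with the handle held, and forces are low (~5 N). I'll continue to 45°.

Request:
jog_arm(
  increments=[
    {"x":0,"y":-0.35,"z":-1.1,"wx":-1.3,"wy":0,"wz":0,"claw":15},
    {"x":0,"y":-0.72,"z":-2.2,"wx":-2.5,"wy":0,"wz":0,"claw":15},
    {"x":0,"y":-1.2,"z":-3.35,"wx":-3.8,"wy":0,"wz":0,"claw":15},
    {"x":0,"y":-1.68,"z":-4.45,"wx":-5,"wy":0,"wz":0,"claw":15},
    {"x":0,"y":-2.25,"z":-5.55,"wx":-6.3,"wy":0,"wz":0,"claw":15},
    {"x":0,"y":-2.8,"z":-6.6,"wx":-7.5,"wy":0,"wz":0,"claw":15},
    {"x":0,"y":-3.47,"z":-7.62,"wx":-8.8,"wy":0,"wz":0,"claw":15},
    {"x":0,"y":-4.13,"z":-8.6,"wx":-10,"wy":0,"wz":0,"claw":15},
    {"x":0,"y":-4.88,"z":-9.57,"wx":-11.3,"wy":0,"wz":0,"claw":15},
    {"x":0,"y":-5.62,"z":-10.48,"wx":-12.5,"wy":0,"wz":0,"claw":15},
  ],
)

```text
clock: 16.15
position: [0.5555, 0.0445, 0.2406]
tool_rot: [2.836, 0.001, -1.382]
force: [1.2, 4.9, -7.5]
grip_width: 0.0312
```

```bash
cat >> kin.py <<'E'
def lidang(s):
    R0=R.from_euler('xyz',s['tool_rot']); g=s['position']-.019*R0.apply([0,0,1]); v=g-H
    print('r',np.hypot(v@ex,v[2]),'theta',np.degrees(np.arctan2(v[2],-v@ex)-np.arctan2(.012,.2815)),'lat',v@ey)
E
python3 - <<'E'
from kin import *
s=state(); lidang(s)
for th in (45,50,55,60): print(th); incp(pose(np.radians(th),np.radians(85+th/2)),s)
E
```

```text
t 16.15 p [0.5555 0.0445 0.2406] rpy deg [162.4835   0.0481 -79.2114] F [ 1.1892  4.9234 -7.5249] w 0.0312 q [-0.6287  0.6942  0.7405  1.5454 -0.3815  1.3838 -1.1937]
r 0.2814054617159762 theta 44.83979771688503 lat 0.000447236811341324
45
shift cm [ 0.0463 -0.0094 -0.0858] rot deg [0.0165 0.0493 0.0036]
50
shift cm [ 0.0446 -1.2444 -2.1623] rot deg [-2.4835  0.0492  0.0047]
55
shift cm [ 0.043  -2.6555 -4.1198] rot deg [-4.9835  0.0491  0.0058]
60
shift cm [ 0.0415 -4.2313 -5.9432] rot deg [-7.4835  0.049   0.0069]
```

Request:
jog_arm(
  increments=[
    {"x":0.02,"y":-0.6,"z":-1.1,"wx":-1.2,"wy":0,"wz":0,"claw":15},
    {"x":0.04,"y":-1.24,"z":-2.15,"wx":-2.5,"wy":0,"wz":0,"claw":15},
    {"x":0.04,"y":-1.94,"z":-3.13,"wx":-3.7,"wy":0,"wz":0,"claw":15},
    {"x":0.04,"y":-2.65,"z":-4.1,"wx":-5,"wy":0,"wz":0,"claw":15},
    {"x":0.04,"y":-3.44,"z":-5.05,"wx":-6.2,"wy":0,"wz":0,"claw":15},
    {"x":0.04,"y":-4,"z":-5.65,"wx":-7.1,"wy":0,"wz":0,"claw":15},
    {"x":0.04,"y":-4.23,"z":-5.93,"wx":-7.5,"wy":0,"wz":0,"claw":15},
    {"x":0.04,"y":-4.23,"z":-5.93,"wx":-7.5,"wy":0,"wz":0,"claw":15},
  ],
  squeeze=40,
)

```text
clock: 17.15
position: [0.6122, 0.0561, 0.2834]
tool_rot: [2.703, 0.003, -1.382]
force: [-1.9, 7.0, -4.5]
grip_width: 0.0314
```

```bash
python3 - <<'E'
from kin import *
import cv2
s=state(); lidang(s); incp(pose(np.radians(60),np.radians(115)),s)
for n,sl in [('scene',(slice(100,280),slice(240,450))),('side',(slice(130,310),slice(220,430)))]:
    f=bot.grab_frame(n); a=f['pixels'][:,:,::-1]; cv2.imwrite(f'pics/{n}7full.png',a); a=a[sl]; cv2.imwrite(f'pics/{n}7.png',cv2.resize(a,None,fx=3.3,fy=3.3,interpolation=cv2.INTER_CUBIC))
f=bot.grab_frame('wrist'); cv2.imwrite('pics/w7.png',f['pixels'][:,:,::-1]); print(f['origin'],f['orientation'])
E
```

```text
t 17.15 p [0.6122 0.0561 0.2834] rpy deg [154.8863   0.1654 -79.1814] F [-1.9432  6.9687 -4.5395] w 0.0314 q [-0.5281  0.8338  0.7176  1.1945 -0.3858  1.7097 -1.2309]
r 0.2808271920171757 theta 59.83183854909692 lat 0.0011943274359040564
shift cm [ 0.1238  0.0204 -0.1222] rot deg [0.1138 0.1419 0.0869]
[0.7411 0.0811 0.3801] [ 2.3907  0.0022 -1.3829]
```

View pics/scene7.png

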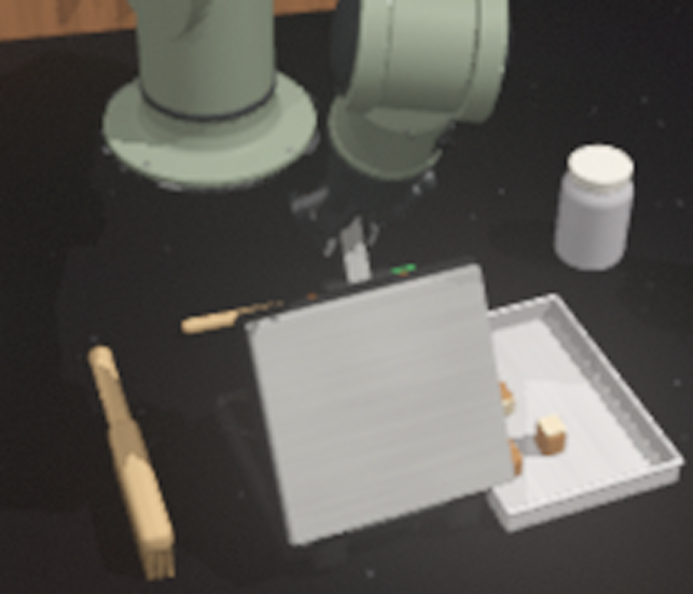

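View pics/side7.png

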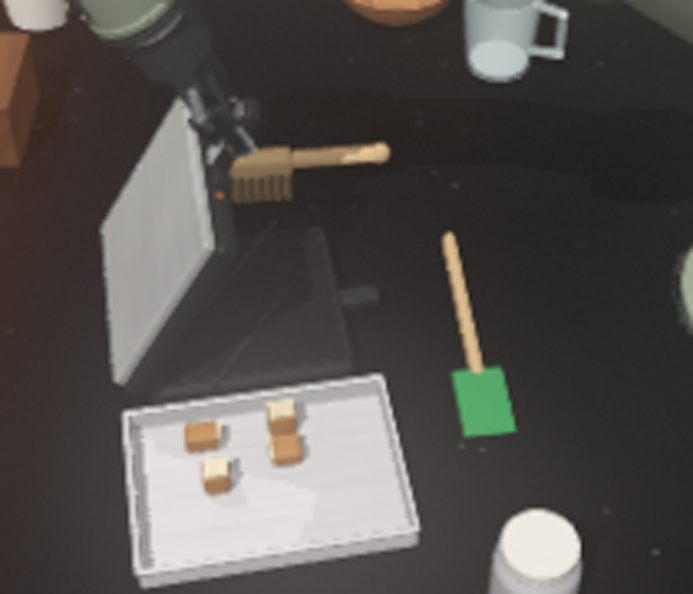

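View pics/w7.png

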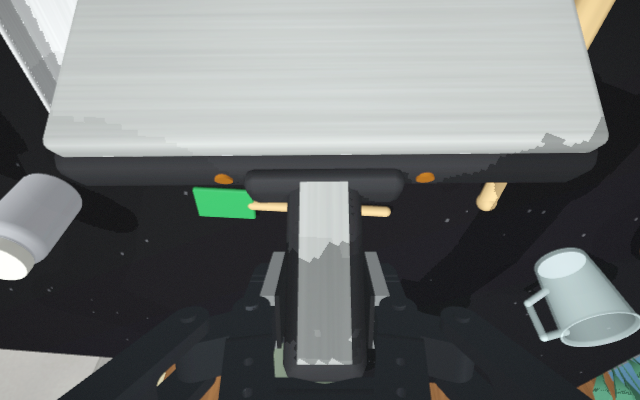

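```bash
python3 - <<'E'
from kin import *
S=lambda x,y:(240+(x+.5)/3.3-.5,100+(y+.5)/3.3-.5)
D=lambda x,y:(220+(x+.5)/3.3-.5,130+(y+.5)/3.3-.5)
P=[]
for nm,a,b in [('front-',(247,327),(183,100)),('front+',(480,266),(213,247)),('back-',(295,543),(102,230)),('back+',(510,475),(121,382))]:
    if nm[:5]=='back-': pass
    p,e=tri(S(*a),D(*b)); v=p-H; P.append(p); print(nm,p,'err',round(e,4),'xt,yt,z',v@ex,v@ey,v[2], 'theta',np.degrees(np.arctan2(v[2],-v@ex)-np.arctan2(.036,.2295)))
f=(P[0]+P[1])/2-(P[2]+P[3])/2; print('slope',np.degrees(np.arctan2(f[2],-f@ex)),np.linalg.norm(f))
E
```

```text
front- [ 0.6827 -0.0442  0.2513] err 0.0087 xt,yt,z -0.08826903625262666 -0.11057012689662547 0.19931962132215741 theta 57.19883309486025
front+ [0.6336 0.1774 0.2561] err 0.003 xt,yt,z -0.09501709748699812 0.1163630749493333 0.20412311554105284 theta 56.12360562703883
back- [ 0.788  -0.0203  0.0764] err 0.0044 xt,yt,z 0.019612953753914565 -0.10679556908087212 0.024401550456386305 theta 119.87594964673806
back+ [0.7373 0.1955 0.0769] err 0.0022 xt,yt,z 0.010208117609197412 0.11470847969667829 0.024856184072939817 theta 103.41240342181311
slope 58.965379478164074 0.20667981939840077
```

Request:
jog_arm(
  increments=[
    {"x":0,"y":-0.08,"z":-0.1,"wx":-0.1,"wy":0,"wz":0,"claw":15},
    {"x":0,"y":-0.16,"z":-0.2,"wx":-0.2,"wy":0,"wz":0,"claw":15},
    {"x":0,"y":-0.16,"z":-0.2,"wx":-0.2,"wy":0,"wz":0,"claw":15},
    {"x":0,"y":-0.16,"z":-0.2,"wx":-0.2,"wy":0,"wz":0,"claw":15},
    {"x":0,"y":-0.16,"z":-0.2,"wx":-0.2,"wy":0,"wz":0,"claw":15},
    {"x":0,"y":-0.16,"z":-0.2,"wx":-0.2,"wy":0,"wz":0,"claw":15},
  ],
  squeeze=60,
)

```text
clock: 18.05
position: [0.614, 0.0566, 0.2844]
tool_rot: [2.699, 0.003, -1.382]
force: [-5.2, 2.0, 1.3]
grip_width: 0.0313
```

```bash
python3 - <<'E'
from kin import *
import cv2
s=state(); lidang(s); print(s['qd'])
f=bot.grab_frame('side'); a=f['pixels'][:,:,::-1]; cv2.imwrite('pics/side8.png',a); b=a[130:310,220:430]; cv2.imwrite('pics/side8z.png',cv2.resize(b,None,fx=3.3,fy=3.3,interpolation=cv2.INTER_CUBIC))
for i in range(2):
    bot.grab_frame('side')
s=state(); lidang(s)
E
```

```text
t 18.05 p [0.614  0.0566 0.2844] rpy deg [154.6567   0.1846 -79.1938] F [-5.1655  1.9742  1.3231] w 0.0313 q [-0.5244  0.8387  0.7165  1.1826 -0.3867  1.7198 -1.2324]
r 0.2808261987145486 theta 60.277725836082745 lat 0.0012973510633164662
[ 0.001  -0.0005 -0.0002 -0.0002 -0.0005 -0.0002  0.0018]
t 18.2 p [0.614  0.0566 0.2844] rpy deg [154.6591   0.1833 -79.1954] F [-5.5611  1.4868  0.6625] w 0.0308 q [-0.5244  0.8387  0.7165  1.1827 -0.3867  1.7197 -1.2324]
r 0.28083569538530295 theta 60.27816279067631 lat 0.0012890119577588822
```

View pics/side8z.png

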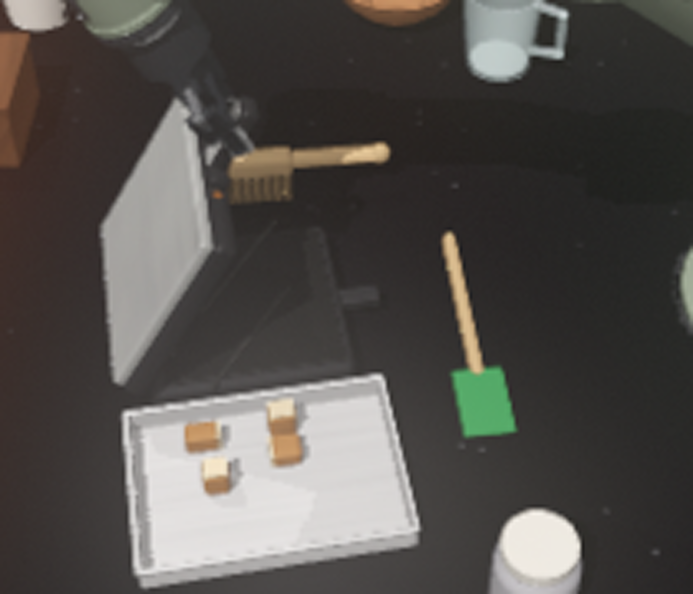

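View pics/side8.png

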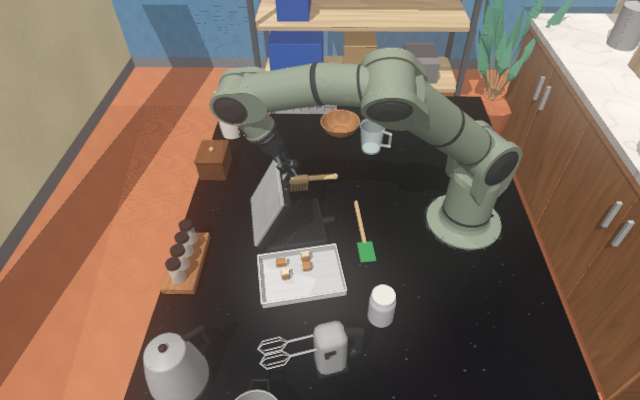

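The lid is still, held at about 60° by the handle, with the bread in the tray, the brush on the counter and the other things untouched. I'll hand it in.

```bash
python3 - <<'E'
from workcell import bot
print(bot.job_done())
E
```

```text
the job is handed in; nothing more can be done
None
```

I swept all four bread ends off the lid into the tray with the brush and stood the brush back on the bare counter. Then I lifted the lid by its handle and handed the job in at 18.2 s while still holding it.

**Last checks:**
- **Bread and brush:** The last side picture shows all four pieces in the tray, the lid bare and the brush on the counter. The spatula, jug, jar, bowl and mixer look unmoved.
- **Lid:** The arm was still, with the handle gripped at 31 mm opening and 60 N, and wrist forces under 7 N.
- **Angle:** The arm's pose gave 60.3° after a final 0.5° nudge. The picture estimates, taken before the nudge when the arm read 59.8°, disagreed: 59° from the lid's slope and 56–57° from its front corners. I went by the arm because the lid's rounded corners make the picture estimates read low. I did not repeat them after the nudge.

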